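# Push-to-open key cupboard

## Robot

A 6-joint arm with a two-finger parallel gripper is mounted at the origin on a cart in front of the work surface, level with it; the furniture and walls round the work are solid. World frame = base frame: x ahead of the robot, y to its left, z up, the work surface at z = 0. Lengths are in m, angles in rad, forces in N, time in s.
With the tool pointing down it reaches from about 0.35 to 0.775 m from the base axis. Payload 7.3 kg.
Tool frame: the origin (TCP) lies on the centre line of the jaws, within the pads' length; the fingertips stand 17 mm ahead of it and the grasp point (between the pads) lies 2 mm behind it; z points along the fingers, x is the direction in which the jaws open and shut, and the axes are right-handed (so a half turn about z gives the same grasp; the last joint's range is limited). The gripper opens to 92 mm and grips with 3 to 60 N. Pads are 19 mm wide; open, the fingers measure 130 mm over their backs; the gripper's body (75 mm by 190 mm) begins 47 mm behind the grasp point.
Start: joints at [-1.339, 0.342, 1.524, -0, 1.275, -0.146], TCP at [0.194, -0.488, 0.244] pointing down, gripper open.
Joint ranges: [-2.53, 2.53], [-0.77, 2.02], [0.04, 2.7], [-1, 4.14], [0.28, 2.66], [-3.11, 3.11]. Speed limits (rad/s): [2.57, 2.57, 3.14, 3.14, 3.14, 3.14].

## Interface

Orientations are given as a rotation vector (axis times angle).
In Python, from bench import bot gives the robot as it stands. Calls block until the motion is done:
- bot.move_to(position, orientation): joint-space move of the TCP to a pose.
- bot.move_straight(position, vel=0.15, ori=None): straight line of the TCP; ori=None keeps the orientation; vel is the mean speed in m/s.
- bot.movej(angles): joint-space move.
- bot.move_gripper(opening, force=None): finger opening in m; force is the grip in N (None keeps the last); returns when the fingers have stopped.
- bot.hold(seconds).
- bot.solve_ik(position, orientation): joint angles nearest the present ones, or None.
- bot.snapshot(name): name is "scene" or "side" or "wrist"; returns the picture (384x512x3 uint8, red, green, blue); there is no depth.
- bot.camera_model(name): a dict with "intrinsics" (3x3 intrinsics, pixels), "D" ([k1, k2, p1, p2, k3] as OpenCV has them; the pictures are not rectified), "pose" (4x4, takes a point from camera to world coordinates). Camera axes: x right, y up, looking along -z (the intrinsics and any distortion apply to the point x, -y, -z); pixel columns grow to the right and rows downward; lengths in m; the calibration is good to about 2 mm. A picture is of the moment at which its call begins: read the wrist's pose just before it. camera_model takes no time and is no camera call; for the wrist camera it gives the pose at the moment of the call.
A pose or a line that the arm cannot do raises bot.Unreachable and nothing moves.
- bot.job_done(): hands the job in, once; it reports no verdict.
Readings, each from a call of its own:
- bot.read_t(): time.
- bot.read_joints(): joint angles.
- bot.read_qd(): joint speeds.
- bot.read_effort(): joint torques, N m.
- bot.read_tool_pos(): TCP position.
- bot.read_tcp_rot(): TCP orientation.
- bot.read_contact_force(): force on the tool from outside, world axes, zero at the start.
- bot.read_wrist_torque(): the same for the moment, N m.
- bot.read_grip_width(): finger opening in m.
Only numpy, scipy, OpenCV 4.12 (cv2) and the standard library are available. Lean on these libraries where they do the work, as an engineer would, in place of code of your own. Each camera call takes 0.05 s, during which the arm holds its last target. There are 200 camera calls.

## Task

Open the little key cupboard with the fingers alone, picking nothing up. First slide the carton that stands in front of its door along the worktop until it is out of the door's way; then press the door in at its free edge to trip the push-to-open catch, and take the hand away so that the spring brings the door ajar by itself. Then reach behind the free edge and push the door wide open, to about a right angle or more, without the door touching the carton and without shifting the screwdriver, the loupe, the lock cylinder or the padlock.

Things in the scene. Friction and masses are not known exactly. Their poses are not given: they have to be found in the camera images.
- cupboard: small grey steel key cupboard fixed on the worktop, 220 mm wide, 110 deep, 208 high. Origin: centre of its underside; x points into it (door to back), y to its left seen from the front. One door without handle covers the front, hinged on the left (y = +0.109, x = -0.0685), free edge on the right (y = -0.104); shut, its outer face is at x = -0.076, its back 6 mm clear of the cupboard
- door (a joint): door angle, rad: 0 shut and caught; grows as the free edge swings out, stop at 1.85; can be pressed in to -0.027 (5 mm at the finger plate). The push-push catch lets go when the free edge is pressed in 3 to 3.5 mm (4 N) and released; a spring then brings the door to about 0.36. Beyond that it turns with slight friction and stays where left. Pressed right in again it catches again; pulling does not free it
- finger_plate (a point): centre of the steel finger plate (32 mm wide, 60 high) on the door's outer face at its free edge, the place to press: 185 mm from the hinge axis, 166 mm above the worktop, 42 mm below the door's top. Axes turn with the door: x from the outer face through the door, y along it towards the hinges, z up
- free_edge_top (a point): top of the door's free edge, middle of its 15 mm thickness, 208 mm above the worktop, 213 mm from the hinge axis (the door reaches down to 12 mm). Axes as finger_plate. On the door's back only a catch plate stands out, 30 mm deep, 185 mm from the hinge axis, 109 to 127 mm above the worktop: fingertips behind the door stay above 135 mm
- hinge_top (a point): point on the door's vertical hinge axis, level with the door's top (208 mm above the worktop)
- carton: closed brown carton of key blanks, 106 x 72 x 42 mm, about 0.35 kg, loose on the worktop in front of the door, where the door would strike it. Origin: centre of its underside; x along its 106 mm length, z up. To be slid, not lifted or tipped. In front of the cupboard the door sweeps all within 214 mm of the hinge axis
- screwdriver: bystander: screwdriver with a yellow handle, 182 mm long, 29 mm thick, lying to the left of the cupboard. Origin: under its middle, x along its length. Must stay where it is
- loupe: bystander: black eye loupe, 36 mm across and high, standing to the right of the cupboard. Origin: centre of its underside. Must stay where it is
- lock_cylinder: bystander: brass profile lock cylinder lying on its side, 70 x 31 x 17 mm, to the right of the cupboard. Origin: centre of its underside, x along its length. Must stay where it is
- padlock: bystander: brass padlock lying flat, 76 x 48 x 15 mm, in front of the cupboard to the left, beyond the door's swing. Origin: centre of its underside, x along it towards the shackle. Must stay where it is
Things that resemble listed ones, but are neither listed nor needed, are in the scene too. Several things have the shape of the carton; the one meant has the colours described above.

How it is judged:
By the outcome, as a careful person would: the job done as asked, in the order asked, and still so for the second after the job is handed in, with the robot touching nothing.
It also fails if it takes over 72 s, if anything falls off the work surface, if the arm or the gripper's body presses on something with over 40 N, if the wrist force passes 120 N, or if a joint passes its speed limit or range.

## Working session

There is one attempt and no reset: what is moved stays moved. The work goes in short steps, each a Python script; the robot and the scene stay as the last script left them, time stands still between calls to the robot, and variables do not carry over. Pictures are saved under pics/ and viewed, about 8 in all and at most 12, crops included, and the job is handed in when it is done.

```bash
ls && mkdir -p pics
python3 - <<'E'
from bench import bot
import cv2,numpy as np
for n in("scene","side"):
    im=bot.snapshot(n); cv2.imwrite(f"pics/{n}0.png",cv2.resize(im[:,:,::-1],(800,600),interpolation=cv2.INTER_CUBIC)); np.save(f"pics/{n}0.npy",im)
    m=bot.camera_model(n); print(n,np.round(m["intrinsics"],1).tolist(),np.round(m["D"],4),np.round(m["pose"],3).tolist())
print(bot.read_t(),bot.read_tcp_rot(),bot.read_grip_width())
E
```

```text
pics
scene [[391.7, 0.0, 263.0], [0.0, 391.7, 190.7], [0.0, 0.0, 1.0]] [0.0416 0.     0.     0.     0.    ] [[0.027, 0.713, -0.7, -0.16], [-1.0, 0.023, -0.015, 0.009], [0.006, 0.7, 0.714, 0.956], [0.0, 0.0, 0.0, 1.0]]
side [[491.3, 0.0, 265.0], [0.0, 491.3, 190.3], [0.0, 0.0, 1.0]] [-0.1871  0.      0.      0.      0.    ] [[0.953, 0.159, -0.259, 0.302], [-0.304, 0.458, -0.835, -1.022], [-0.014, 0.875, 0.485, 0.739], [0.0, 0.0, 0.0, 1.0]]
0.1 [-2.59832463e+00  1.76429832e+00  1.51016607e-03] 0.0919345602378949
```

View pics/scene0.png

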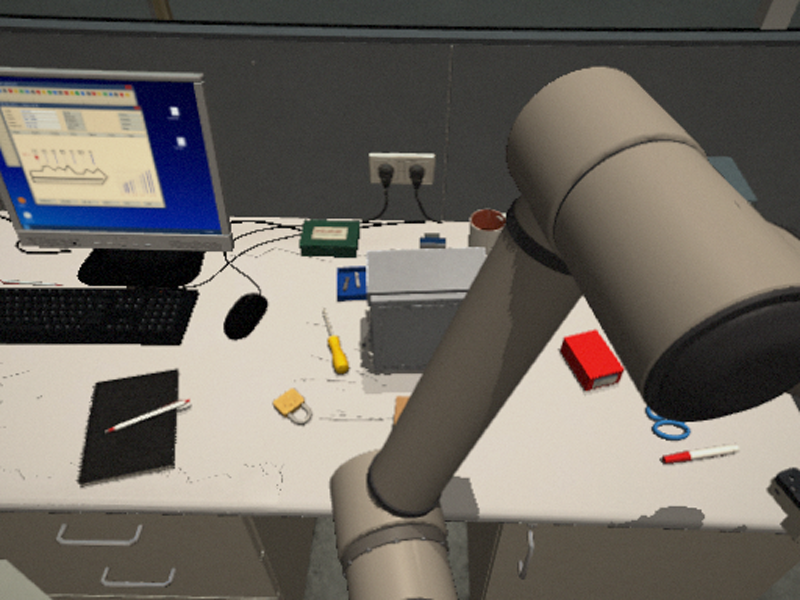

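View pics/side0.png

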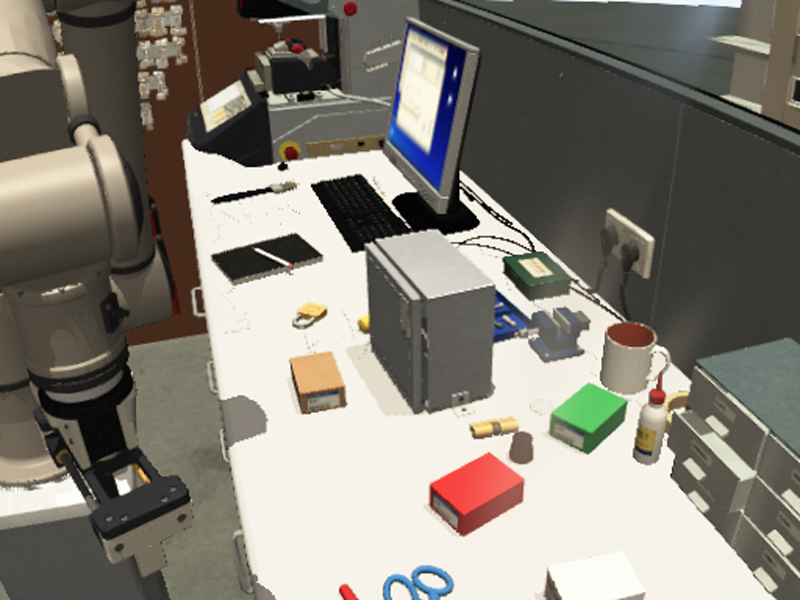

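Brown candidates: the brown carton is at side (318,382). The red (477,492), green (590,417) and white (595,580) boxes have the same shape but the wrong colour. In the scene view the arm hides the carton, which shows only at about (400,408). I'll confirm the carton in an enlarged side crop and get the corners there.

Run:
```python
import cv2,numpy as np
im=np.load("pics/side0.npy")[:,:,::-1]
c=im[140:275,175:345]; c=cv2.resize(c,None,fx=4.4,fy=4.4,interpolation=cv2.INTER_CUBIC)
for k in range(0,170,20): cv2.putText(c,str(175+k),(int(k*4.4),10),0,.4,(0,0,255),1); cv2.line(c,(int(k*4.4),12),(int(k*4.4),20),(0,0,255),1)
for k in range(0,135,20): cv2.putText(c,str(140+k),(0,int(k*4.4)+4),0,.4,(0,0,255),1)
cv2.imwrite("pics/crop1.png",c); print(c.shape)
```

```text
(594, 748, 3)
```

View pics/crop1.png

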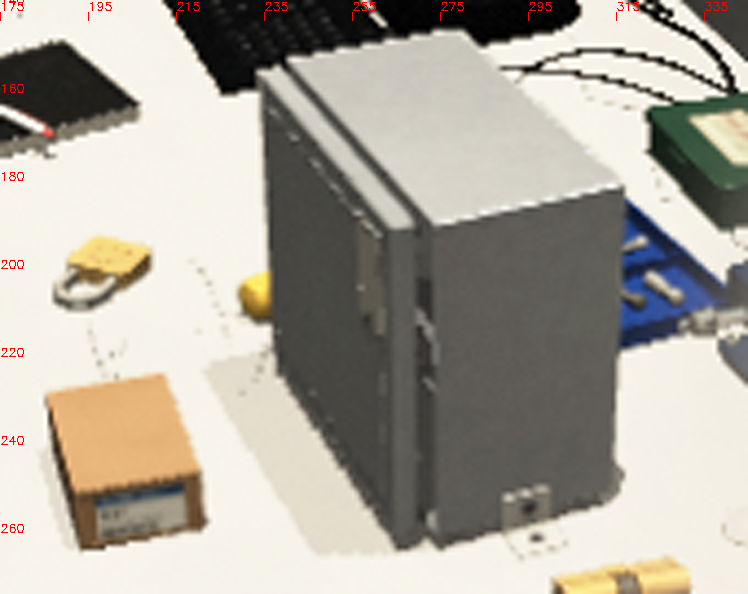

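The crop shows a plain brown carton with top corners at crop (47,396), (165,376), (202,470) and (80,492). It is the only brown box, so it is the one meant. The cupboard top, the door with its finger plate at crop (370,275), and the padlock are clear too.

```bash
cat > h.py <<'E'
import cv2,numpy as np
from bench import bot
def cast(name,px,z,m=None):
    m=m or bot.camera_model(name); P=np.array(m["pose"])
    u=cv2.undistortPoints(np.array(px,float).reshape(-1,1,2),np.array(m["intrinsics"]),np.array(m["D"])).reshape(-1,2)
    d=np.c_[u[:,0],-u[:,1],-np.ones(len(u))]@P[:3,:3].T
    o=P[:3,3]; return o+d*((z-o[2])/d[:,2])[:,None]
def proj(name,X,m=None):
    m=m or bot.camera_model(name); P=np.array(m["pose"]); c=(np.atleast_2d(X)-P[:3,3])@P[:3,:3]
    return cv2.projectPoints(c*[1,-1,-1],np.zeros(3),np.zeros(3),np.array(m["intrinsics"]),np.array(m["D"]))[0].reshape(-1,2)
E
python3 - <<'E'
from h import *
np.set_printoptions(precision=3,suppress=True)
f=lambda p:np.array(p)/4.4+[175,140]-.0
t=lambda s,p,z:print(s,cast("side",f(p),z)[:,:2].tolist().__repr__() if 0 else cast("side",f(p),z)[:,:2].round(3).tolist())
t("door oh,of,if",[(259,72),(388,230),(412,226)],.208)
t("body fh ff bf bh",[(287,62),(435,224),(622,186),(463,32)],.208)
c=cast("side",f([(47,396),(165,376),(202,470),(80,492)]),.042)[:,:2]
print("carton",c.round(3).tolist(),c.mean(0),[np.linalg.norm(c[i]-c[i-1]).round(3) for i in range(4)])
t("padlock",[(98,237),(150,250),(118,283),(68,262),(58,300)],.012)
t("screwdr end",[(255,295)],.015)
print("loupe base, lockcyl",cast("side",np.array([(521,460),(472,433),(518,428)])/1.5625,0).round(3).tolist())
g=lambda p,z:cast("scene",np.array(p)/1.5625,z)[:,:2].round(3).tolist()
print("scene: screwdriver ends",g([(342,370),(323,308)],.01),"padlock",g([(290,403),(306,418)],.01))
print("scene cup top: back-left, body fl, door fl",g([(368,252),(369,294)],.208), 'scissors/red box',g([(592,338),(655,410)],.02))
E
```

```text
door oh,of,if [[0.565, 0.09], [0.579, -0.114], [0.592, -0.114]]
body fh ff bf bh [[0.584, 0.098], [0.604, -0.116], [0.709, -0.109], [0.696, 0.104]]
carton [[0.417, 0.045], [0.488, 0.044], [0.487, -0.056], [0.418, -0.055]] [ 0.453 -0.006] [np.float64(0.1), np.float64(0.071), np.float64(0.1), np.float64(0.069)]
padlock [[0.49, 0.277], [0.52, 0.247], [0.491, 0.211], [0.464, 0.25], [0.449, 0.202]]
screwdr end [[0.572, 0.161]]
loupe base, lockcyl [[0.696, -0.261, 0.0], [0.652, -0.18, 0.0], [0.722, -0.192, 0.0]]
scene: screwdriver ends [[0.568, 0.157], [0.732, 0.215]] padlock [[0.489, 0.245], [0.458, 0.21]]
scene cup top: back-left, body fl, door fl [[0.69, 0.107], [0.581, 0.097]] scissors/red box [[0.658, -0.339], [0.489, -0.421]]
```

```bash
cat >> h.py <<'E'
from scipy.spatial.transform import Rotation as Ro
YAW=.08; C=np.array([.648,-.006]); xc=np.array([np.cos(YAW),np.sin(YAW)]); yc=np.array([-xc[1],xc[0]])
H=C-.0685*xc+.109*yc
def ori(zdir,xdir):
    z=np.array(zdir,float);z/=np.linalg.norm(z);x=np.array(xdir,float);x-=z*(x@z);x/=np.linalg.norm(x)
    return Ro.from_matrix(np.c_[x,np.cross(z,x),z]).as_rotvec()
def pose(th,r,off,z):  # point at radius r along door at angle th, off metres behind mid-plane
    e=-yc*np.cos(th)-xc*np.sin(th); n=xc*np.cos(th)-yc*np.sin(th)
    return np.r_[H+e*r+n*off,z]
E
python3 - <<'E'
from h import *
np.set_printoptions(precision=3,suppress=True)
for s in(1,-1):
    for p in([.445,.1,.25],[.445,.09,.035],[.445,-.14,.035]): print(s,bot.solve_ik(p,ori([0,0,-1],[s,0,0])))
for t in(30,45,60):
  for k in(np.r_[yc,0],-np.r_[yc,0]):
    t_=np.radians(t); z=np.r_[xc*np.cos(t_),-np.sin(t_)]
    print("press",t,bot.solve_ik(pose(0,.185,-.0075,.166)-.03*z,ori(z,k)))
for s in(1,-1):
  for th in(.3,.9,1.7):
    print("open",s,th,bot.solve_ik(pose(th,.185,.02,.185),ori([0,0,-1],np.r_[s*(pose(th,1,0,0)-pose(th,0,0,0))[:2],0])))
E
```

```text
1 [ 0.053  0.21   1.69  -0.     1.241  0.053]
1 [ 0.03   0.516  1.96  -0.     0.666  0.03 ]
1 [-0.469  0.531  1.926 -0.     0.685 -0.469]
-1 [ 0.053  0.21   1.69  -0.     1.241 -3.089]
-1 None
-1 [-0.469  0.531  1.926 -0.     0.685  2.672]
press 30 [-0.609  0.371  2.33   2.189  0.741  1.984]
press 30 [-0.609  0.371  2.33   2.189  0.741 -1.158]
press 45 [-0.513  0.262  2.139  1.461  0.409  2.817]
press 45 [-0.513  0.262  2.139  1.461  0.409 -0.325]
press 60 [-0.42   0.272  1.916  0.488  0.537 -2.441]
press 60 [-0.42   0.272  1.916  0.488  0.537  0.701]
open 1 0.3 [-0.296  0.452  1.523 -0.     1.166  1.495]
open 1 0.9 [-0.267  0.271  1.806 -0.     1.065  2.124]
open 1 1.7 [ 0.026  0.171  1.942 -0.     1.029 -3.067]
open -1 0.3 [-0.296  0.452  1.523 -0.     1.166 -1.646]
open -1 0.9 [-0.267  0.271  1.806 -0.     1.065 -1.018]
open -1 1.7 [ 0.026  0.171  1.942 -0.     1.029  0.075]
```

Run:
```python
from h import *
o=ori([0,0,-1],[1,0,0])
bot.move_gripper(.03)
bot.move_to([.445,.1,.25],o)
im=bot.snapshot("wrist"); cv2.imwrite("pics/w1.png",im[:,:,::-1])
bot.move_straight([.445,.09,.036],vel=.15)
print("down",bot.read_contact_force())
for y in np.arange(.06,-.141,-.05):
    bot.move_straight([.445,y,.036],vel=.08); print(y,np.round(bot.read_contact_force(),1))
bot.move_straight([.445,-.12,.036],vel=.1)
bot.move_straight([.445,-.10,.26],vel=.25)
im=bot.snapshot("side"); np.save("pics/side1.npy",im); a=cv2.resize(im[110:340,100:400,::-1],None,fx=2.6,fy=2.6)
cv2.imwrite("pics/side1.png",a)
print(bot.read_t(),np.round(bot.read_contact_force(),1))
```

```text
down [-0.01453696  0.54735944  0.35098941]
0.06 [-0.2  1.4  0.1]
0.009999999999999995 [0.3 0.1 0.1]
-0.04000000000000001 [-0.   0.1  0.6]
-0.09000000000000002 [-0.2 -0.8  0.9]
-0.14 [-0.7  0.1 -0.1]
10.175 [-0.1  0.8 -0.6]
```

View pics/side1.png

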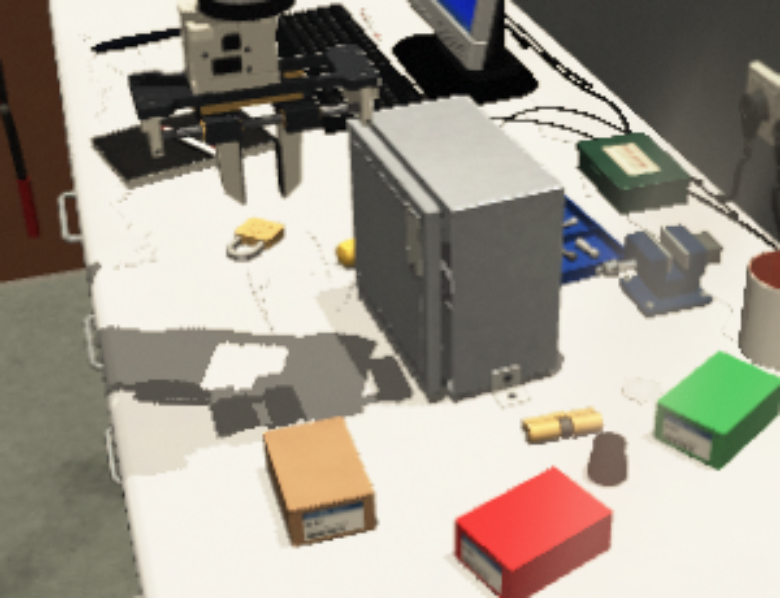

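The carton is now at side1 crop (265–374, 418–515), upright and square to the door. The bystanders look unchanged. Next is the press.

Run:
```python
from h import *
c=cast("side",np.array([(265,432),(340,418),(374,496),(293,515)])/2.6+[100,110],.042)[:,:2]
print("carton",c.round(3).tolist(),"dist hinge",np.linalg.norm(c-H,axis=1).round(3))
bot.move_gripper(0.0)
t=np.radians(45); z=np.r_[xc*np.cos(t),-np.sin(t)]; o=ori(z,-np.r_[yc,0]); x3=np.r_[xc,0]
P=pose(0,.188,-.0075,.166)-.0172*z   # tip at plate
bot.move_to(P-.06*x3,o)
bot.move_straight(P-.02*x3,vel=.1); bot.hold(.2)
f0=bot.read_contact_force(); d=-.020; log=[]; contact=None
while d<.02:
    d+=.001; bot.move_straight(P+d*x3,vel=.02)
    f=-(bot.read_contact_force()-f0)@x3; log.append((round(d*1000),round(f,1)))
    if contact is None and f>2: contact=d
    if f>9: break
print(log,contact,bot.read_t())
bot.move_straight(P-.05*x3,vel=.1); bot.hold(.5)
bot.move_straight(P-.12*x3+[0,0,.10],vel=.2)
im=bot.snapshot("side"); np.save("pics/side2.npy",im); cv2.imwrite("pics/side2.png",cv2.resize(im[110:340,100:400,::-1],None,fx=2.6,fy=2.6))
im=bot.snapshot("scene"); cv2.imwrite("pics/scene2.png",im[:,:,::-1]); print(bot.read_t())
```

```text
carton [[0.42, -0.153], [0.487, -0.155], [0.488, -0.262], [0.42, -0.264]] dist hinge [0.293 0.266 0.369 0.391]
[(-19, np.float64(-0.0)), (-18, np.float64(0.3)), (-17, np.float64(0.6)), (-16, np.float64(0.2)), (-15, np.float64(0.8)), (-14, np.float64(0.6)), (-13, np.float64(-0.2)), (-12, np.float64(0.9)), (-11, np.float64(1.0)), (-10, np.float64(0.1)), (-9, np.float64(0.6)), (-8, np.float64(0.5)), (-7, np.float64(-0.8)), (-6, np.float64(2.3)), (-5, np.float64(2.8)), (-4, np.float64(1.4)), (-3, np.float64(2.6)), (-2, np.float64(2.6)), (-1, np.float64(3.3)), (0, np.float64(5.6)), (1, np.float64(11.7))] -0.00599999999999999 18.2167
20.2333
```

View pics/side2.png

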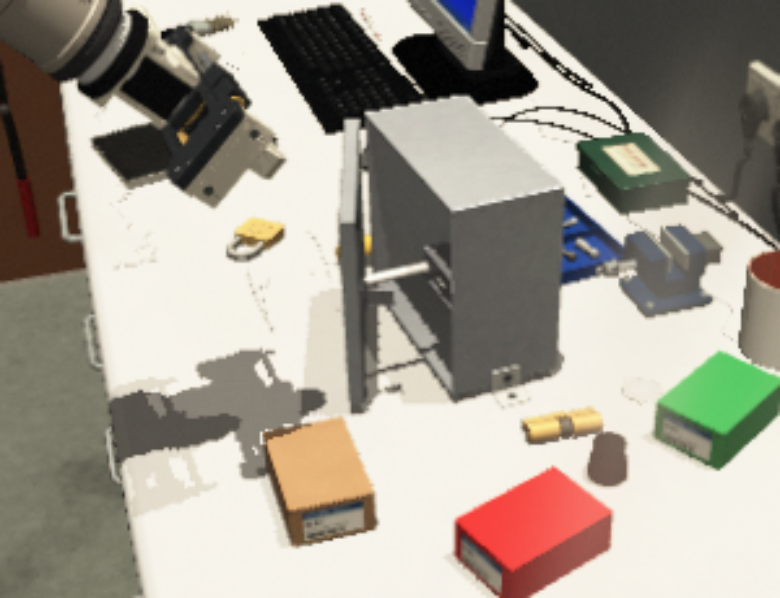

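The door is ajar, with the top of its free edge at crop (351,220). The carton is clear of the sweep at 266 mm from the hinge, against the 214 mm needed.

Run:
```python
from h import *
e=cast("side",np.array([(351,220)])/2.6+[100,110],.208)[0,:2]-H
th=np.arctan2(-e@xc,-e@yc); print("r",np.linalg.norm(e),"th",th)
th=float(np.clip(th,.3,.42))
def o(t): return ori([0,0,-1],-np.r_[(pose(t,1,0,0)-pose(t,0,0,0))[:2],0])
Z=.187
bot.move_to(pose(th,.188,.040,.31),o(th))
bot.move_straight(pose(th,.188,.040,Z),vel=.12); bot.hold(.1)
f0=bot.read_contact_force(); print("in",f0.round(1),bot.read_t())
bot.move_straight(pose(th,.188,.024,Z),vel=.05)
for t in np.append(np.arange(th+.1,1.66,.1),1.68):
    bot.move_straight(pose(t,.188,.020,Z),vel=.10,ori=o(t))
    f=bot.read_contact_force()-f0; print(round(t,2),f.round(1),end=' ')
    if np.linalg.norm(f)>15: print("STOP");break
bot.hold(.3)
im=bot.snapshot("side"); cv2.imwrite("pics/side3.png",im[:,:,::-1]); np.save("pics/side3.npy",im)
bot.move_straight(pose(t,.188,.07,Z),vel=.06)
bot.move_straight(pose(t,.188,.08,.32),vel=.2)
im=bot.snapshot("side"); cv2.imwrite("pics/side4.png",cv2.resize(im[90:350,60:400,::-1],None,fx=2.3,fy=2.3)); print(bot.read_t())
```

```text
r 0.20810335275745184 th 0.3390803906086675
in [-0.4 -0.   0.3] 22.9917
0.44 [1.2 0.6 0.4] 0.54 [ 0.8 -0.2  0. ] 0.64 [0.9 0.5 0. ] 0.74 [ 1.2 -0.4 -0.4] 0.84 [-0.2  0.4  0.2] 0.94 [ 0.9  0.1 -0.6] 1.04 [ 0.7 -0.3 -0.6] 1.14 [ 1.1 -0.2 -0.3] 1.24 [ 0.7 -0.6 -0.7] 1.34 [-0.2  0.  -0.5] 1.44 [ 0.9 -0.4  0.8] 1.54 [ 0.1 -1.7 -0.6] 1.64 [ 0.8 -0.1 -0.6] 1.68 [ 0.1 -0.2 -0.9] 30.3833
```

View pics/side4.png

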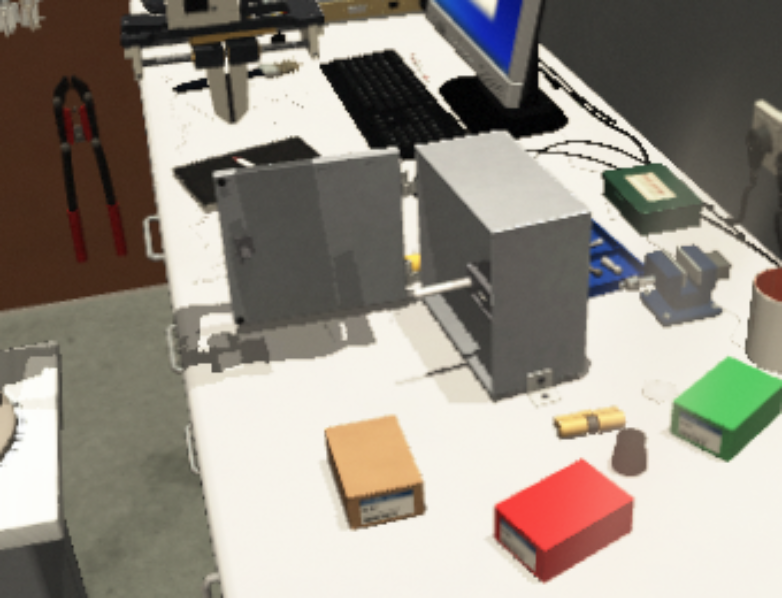

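The door stands at about a right angle, with its free top edge at crop (218,175). The carton is well clear. The padlock is hidden behind the door, so I'll check it from the scene camera.

Run:
```python
from h import *
e=cast("side",np.array([(218,175)])/2.3+[60,90],.208)[0,:2]-H
print("r",np.linalg.norm(e),"door",np.arctan2(-e@xc,-e@yc))
bot.movej([-1.339,.342,1.524,0,1.275,-.146]); bot.hold(.3)
a=np.load("pics/scene0.npy"); b=bot.snapshot("scene"); s=bot.snapshot("side"); s0=np.load("pics/side0.npy")
def cen(im,box):
    x0,y0,x1,y1=box; h=cv2.cvtColor(im[y0:y1,x0:x1],cv2.COLOR_RGB2HSV); m=(h[...,1]>90)&(h[...,0]>12)&(h[...,0]<35)&(h[...,2]>60)
    ys,xs=np.nonzero(m); return len(xs),(xs.mean()+x0).round(2),(ys.mean()+y0).round(2)
for n,bx in(("padlock",(170,240,205,275)),("screwdriver",(200,190,228,242))): print(n,cen(a,bx),cen(b,bx))
print("cyl",cen(s0,(298,262,335,284)),cen(s,(298,262,335,284)))
d=lambda bx:np.abs(s0[bx[1]:bx[3],bx[0]:bx[2]].astype(int)-s[bx[1]:bx[3],bx[0]:bx[2]]).mean()
print("loupe diff",d((322,272,345,298)),"ref bg",d((345,300,380,340)))
cv2.imwrite("pics/scene5.png",cv2.resize(b[130:320,120:400,::-1],None,fx=2.8,fy=2.8)); print(bot.read_t())
```

```text
r 0.20680199720831852 door 1.6723881910507454
padlock (218, np.float64(184.44), np.float64(257.1)) (218, np.float64(184.44), np.float64(257.1))
screwdriver (199, np.float64(215.89), np.float64(226.94)) (199, np.float64(215.89), np.float64(226.94))
cyl (227, np.float64(315.62), np.float64(272.87)) (226, np.float64(315.56), np.float64(272.86))
loupe diff 0.7224080267558528 ref bg 0.3
32.7667
```

View pics/scene5.png

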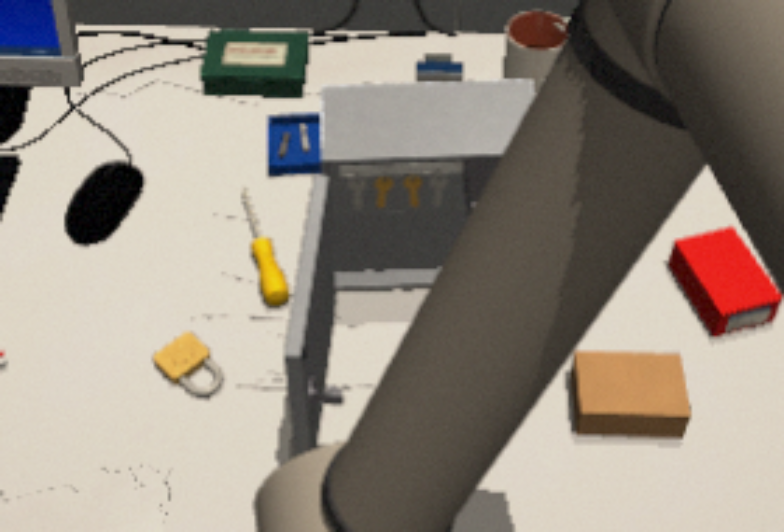

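The scene crop shows the door wide open, with its top running from (318,180) to (290,350). The padlock at (188,362) and the screwdriver at (267,260) are where they were, and the carton at (632,392) is clear.

```bash
python3 -c "
from bench import bot
bot.job_done()"
```

```text
the job is handed in; nothing more can be done
```

The key cupboard is open and I've handed the job in. The door stands at about 1.67 rad, slightly past a right angle.

- **Carton:** I slid it about 0.2 m to the right with the fingertips. Its nearest measured corner is about 266 mm from the hinge, against the 214 mm the door sweeps.
- **Catch:** I pressed the finger plate until the force reached about 12 N, then took the hand away. The spring brought the door ajar to about 0.34 rad by itself.
- **Opening:** I went in behind the free edge from above, with the fingertips at about 170 mm, and pushed the door round. No force change above about 2 N was read during the push.
- **Bystanders:** The padlock and screwdriver show no pixel shift from the first picture, and the lock cylinder moved less than 0.1 pixel. The loupe's image patch is essentially unchanged (mean difference 0.7 grey levels, against 0.3 for plain background).
- **End state:** The arm is back at its start pose, touching nothing. The clock read 32.8 s just before I handed in.

No check failed. The one small disagreement was the door's radius, which measured 207–208 mm in the images against the nominal 213 mm. That is a few millimetres of picking and calibration error.

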